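Set the air-cap dispenser and lock its cover

TASK

Set the round dispenser to the compartment with the red button on its rim: push the black knob on its light grey cover round until the window, and the arrow beside it, stand right at the red button. Then take the yellow-handled key out of its stand, put its blade in the slot of the brass lock and turn the lock clockwise until it seats against its stop, so that its tongue lies over the cover; use the key for this, not the fingers. Put the key back upright in its stand with its collar resting on the stand's rim, and leave the other things where they are.

Things in the scene. Friction and masses are not known exactly. Their poses are not given: they have to be found in the camera images.
- dispenser: green round tray, 208 mm across, fixed to the bench. Origin on its axis at the bench top, z up. Its rim is a ring from 90 to 104 mm radius, top 36 mm high. Six compartments, centred at 30, 90, 150, 210, 270 and 330 degrees counter-clockwise from its x axis. An ear of 23 mm radius on its -y side carries the lock; the ear's top is 36 mm high.
- cover (a joint): turning light grey metal cover in the tray, 88 mm radius, top 46 mm above the bench, with one window. Value: angle of the window (and arrow) counter-clockwise from the dispenser's x axis, rad, 0 to 4.2; grows counter-clockwise from above. Stiff: about 2.5 N at the knob; it stays where it is left.
- arrow (a point): point just outside the cover's rim, 97 mm from the dispenser's axis, to which the black arrow beside the window points; 38 mm above the bench. It comes to the red button's centre when the window is over that compartment.
- knob (a point): top of the black knob on the cover: upright post of 18 mm diameter, rising 34 mm from the cover (46 to 80 mm above the bench), 62 mm from the dispenser's axis, straight across it from the window.
- mark_red: red button on the tray's rim, 13 mm across, 6 mm high, 97 mm from the dispenser's axis, marking the wanted compartment; one of those at 30, 90, 150 and 210 degrees (white buttons mark the other three of these). Origin at the centre of its underside, 36 mm above the bench. Fixed.
- lock (a joint): brass slotted cam lock on the ear. Value: how far it is turned clockwise from above, rad, from 0 (unlocked) to 1.5 (stop, locked). The slot runs along the steel tongue; at value q the tongue points at pi/2 + 1.5 - q counter-clockwise from the dispenser's x axis, so at 1.5 it points to the dispenser's axis and lies over the cover's rim. Turning takes about 0.12 N m; it stays where it is left.
- lock_axis (a point): on the lock's axis at the top of its round head (38 mm across), 58 mm above the bench, 120 mm from the dispenser's axis in its -y direction. The closed slot is 6 mm wide, 28 mm long and 10 mm deep, bevelled to 10 mm wide at its mouth. The tongue, 14 mm wide, reaches 38 mm from this axis at 47 to 52 mm height.
- key: lock key, 90 mm tall, about 0.12 kg, standing upright in its stand. Origin at the middle of the blade's lower edge, z up along the key. Blade along the key's x axis: 24 mm wide (22 mm at its lower edge), 3 mm thick in y, 32 mm long; steel collar, 43 mm diameter, from 32 to 37 mm; yellow handle from 36 to 90 mm, 34 mm wide in x, 18 mm thick in y, to be gripped across its thickness.
- key_stand: dark steel round stand, 57 mm in diameter (foot 72 mm), 45 mm high, fixed. Origin on its axis at the bench top. Open bore of 32 mm diameter, 39 mm deep; the key's collar rests on the rim, so that the key's origin is then 13 mm above the bench, on the stand's axis within the bore's play.
- tape_roll: roll of masking tape, 86 mm across, 24 mm high, bystander; origin at the centre of its underside
- white_jar: white sample jar with black lid, 49 mm across, 56 mm high, bystander; origin at the centre of its underside
- red_jar: red sample jar with black lid, 49 mm across, 56 mm high, bystander; origin at the centre of its underside
- blue_jar: blue sample jar with black lid, 49 mm across, 56 mm high, bystander; origin at the centre of its underside
- paint_can: green and white metal can, 112 mm across, 121 mm high, bystander; origin at the centre of its underside
- marker: white and blue felt marker, 138 mm long, lying, bystander; origin at the middle underneath
Not all that is in view belongs to the job. Leave any purple look-alike of the key alone. What is shaped like the key_stand but pink is not meant.

How it is judged:
By the outcome, as a careful person would: the job done as asked, in the order asked, and still so for the second after the job is handed in, with the robot touching nothing.
It also fails if it takes over 67 s, if anything falls off the work surface, if the arm or the gripper's body presses on something with over 40 N, if the wrist force passes 120 N, or if a joint passes its speed limit or range.

ROBOT

A 6-joint arm with a two-finger parallel gripper is mounted at the origin on a cart in front of the work surface, level with it; the furniture and walls round the work are solid. World frame = base frame: x ahead of the robot, y to its left, z up, the work surface at z = 0. Lengths are in mm, angles in rad, forces in N, time in s.
With the tool pointing down it reaches from about 350 to 950 mm from the base axis. Payload 17.4 kg.
Tool frame: the origin (TCP) lies on the mounting face of the last link; the fingertips stand 186 mm ahead of it and the grasp point (between the pads) lies 167 mm ahead of it; z points along the fingers, y is the line along which they close (so a half turn about z gives the same grasp; the last joint's range is limited). The gripper opens to 93 mm and grips with 3 to 60 N. Pads are 15 mm wide; open, the fingers measure 128 mm over their backs; the gripper's body (75 mm by 188 mm) begins 65 mm behind the grasp point.
Start: joints at [-1.338, 0.116, 1.442, -0, 1.584, -0.038], TCP at [180.555, -650.411, 404.746] pointing down, gripper open.
Joint ranges: [-2.83, 2.83], [-0.83, 2.19], [0.07, 2.5], [-1.14, 4.28], [0.01, 3], [-2.97, 2.97]. Speed limits (rad/s): [1.89, 1.89, 2.22, 3.14, 3.14, 3.14].

INTERFACE

Orientations are given as a unit quaternion [w, x, y, z].
In Python, from workcell import state, read_camera, camera_info, finish_job gives the robot as it stands. The module is installed in compiled form; this text tells all that it offers.
- The arm moves only by the shell command python3 -m pendant 'ROWS'. ROWS is JSON, a list of rows, each an object of numbers: "rx", "ry", "rz": the turn, a rotation vector about the tool's x, y, z in rad; "dx", "dy", "dz": the shift along the tool's x, y, z in m; "gripper": the opening, from 0 (shut) to 1 (fully open). A call has 1 to 8 rows; each row shifts and turns the commanded pose from where the row before left it, along the tool's axes as they then stand; what a row does not reach is not made up. A row lasts 1/10 s, in which the tool goes at most 50 mm and 8.59 degrees, less where a joint would pass 70% of its speed; a pose out of reach is approached as far as the arm can. A call is refused whole if a number of a shift passes 0.05 or a number of a turn 0.15, either way. A call with a gripper value outside its range is refused whole. The fingers move at their own pace and stop on an object; the grip force is fixed at half the most. Time passes only in rows, so rows that do not move let the fingers close. It gives the time, the measured TCP pose, the force, the opening and the grip force at its end, in the units of the state.
- state(): the state, without advancing time (a new reading comes with each control period).
- read_camera(name): name is "scene" or "side" or "wrist"; returns (picture, depth): 384x512x3 uint8, red, green, blue; 384x512 float32, mm along the optical axis (not along the pixel's ray), 0 where there is no reading.
- camera_info(name): a dict with "mtx" (3x3 intrinsics, pixels), "k1" (the pictures are not rectified: a ray, as slopes to the right and down, at radius r is drawn at 1 + k1 r^2 times it, then the intrinsics apply), "xyz" and "rotation" of the camera in the world. Camera axes: x right, y up, looking along -z (the intrinsics and any distortion apply to the point x, -y, -z); pixel columns grow to the right and rows downward; lengths in mm; the calibration is good to about 2 mm. A picture is of the moment at which its call begins: read the wrist's pose just before it. camera_info takes no time and is no camera call; for the wrist camera it gives the pose at the moment of the call.
- finish_job(): hands the job in; it is judged then, once.
The state is a dict: "clock": time; "joint_pos": joint angles; "joint_vel": joint speeds; "effort": joint torques, N m; "tcp_pos": TCP position; "ee_rot": TCP orientation; "wrist_force": force on the tool from outside, world axes, zero at the start; "moment": the same for the moment, N m; "gripper_width": finger opening in mm; "finger_force": force on a finger pad.
Only numpy, scipy, OpenCV 4.12 (cv2) and the standard library are available. Lean on these libraries where they do the work, as an engineer would, in place of code of your own. Each camera call takes 0.05 s, during which the arm holds its last target. There are 200 camera calls.

## Working session

There is one attempt and no reset: what is moved stays moved. The work goes in short steps, Python scripts to look and compute and a shell command to move; the robot and the scene stay as the last step left them, time stands still between calls to the robot, and variables do not carry over. Pictures are saved under pics/ and viewed, at most 14 in all, crops included, and the job is handed in when it is done.

```bash
mkdir -p pics
cat > h.py <<'E'
import numpy as np, cv2
from workcell import state, read_camera, camera_info
from scipy.spatial.transform import Rotation as R
def rot(ci):
    r=np.array(ci["rotation"],float)
    return r if r.shape==(3,3) else R.from_quat(r,scalar_first=True).as_matrix()
def und(ci,uv):
    m=np.array(ci["mtx"]); p=(np.asarray(uv,float)-m[:2,2])/[m[0,0],m[1,1]]
    q=p.copy()
    for _ in range(20): q=p/(1+ci["k1"]*(q**2).sum(-1,keepdims=True))
    return q
def rays(ci,uv):
    q=und(ci,uv); return np.concatenate([q[...,:1],-q[...,1:],-np.ones_like(q[...,:1])],-1)@rot(ci).T
def at_z(ci,uv,z):
    d=rays(ci,uv); o=np.array(ci["xyz"]); return o+d*((z-o[2])/d[...,2:])
def cloud(ci,dep):
    v,u=np.mgrid[:384,:512]; return np.array(ci["xyz"])+rays(ci,np.stack([u,v],-1))*dep[...,None]
def snap(n,tag):
    ci=camera_info(n); im,d=read_camera(n); np.savez(f"{tag}.npz",im=im,d=d); 
    import pickle; pickle.dump(ci,open(tag+".pkl","wb")); cv2.imwrite(f"pics/{tag}.png",im[...,::-1]); return ci,im,d
def load(tag):
    import pickle; z=np.load(tag+".npz"); return pickle.load(open(tag+".pkl","rb")),z["im"],z["d"]
E
python3 - <<'E'
from h import *
import cv2
a=[]
for n in ["scene","side"]:
    ci,im,d=snap(n,n+"0"); a.append(im); print(n,ci)
print(state())
E
```

```text
scene {'mtx': array([[384.80882584,   0.        , 248.53524979],
       [  0.        , 384.80882584, 193.65806397],
       [  0.        ,   0.        ,   1.        ]]), 'k1': -0.04299982633719802, 'xyz': array([ 188.41184151, 1009.86959269,  766.89571758]), 'rotation': array([-0.23266552, -0.09875558,  0.38816774,  0.88625047])}
side {'mtx': array([[369.39703652,   0.        , 253.73996704],
       [  0.        , 369.39703652, 196.53877045],
       [  0.        ,   0.        ,   1.        ]]), 'k1': 0.004710393270114035, 'xyz': array([190.88775863, 878.26167711, 970.70715391]), 'rotation': array([-0.26741826, -0.09187617,  0.28567363,  0.91566196])}
{'clock': 0.1, 'joint_pos': array([-1.33781090e+00,  1.16440657e-01,  1.44219876e+00,  2.44873607e-05,
        1.58395228e+00, -3.77930579e-02]), 'joint_vel': array([ 0.00054802, -0.00244994, -0.00143798,  0.00061181,  0.00182754,
       -0.00052047]), 'effort': array([ 2.13927451e-03, -7.22890306e+01, -6.23864651e+01,  7.81148113e-02,
        2.26779428e-02, -6.66708434e-05]), 'tcp_pos': array([ 180.55254645, -650.42133219,  404.07693369]), 'ee_rot': array([-4.98337044e-04,  9.90848723e-01,  1.34976138e-01, -3.64895653e-05]), 'wrist_force': array([-0.17306616, -0.41144816, -0.13048044]), 'moment': array([ 0.01267492,  0.00881688, -0.02654009]), 'finger_force': 0.0, 'gripper_width': 92.76252860047676}
```

View pics/scene0.png

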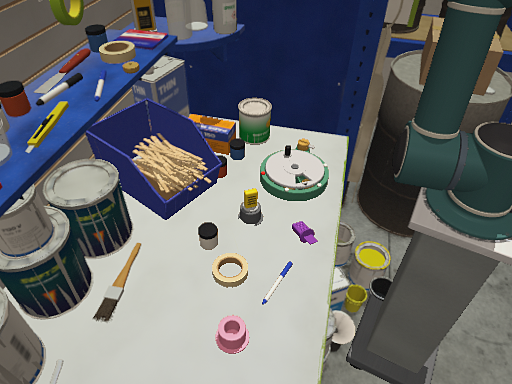

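View pics/side0.png

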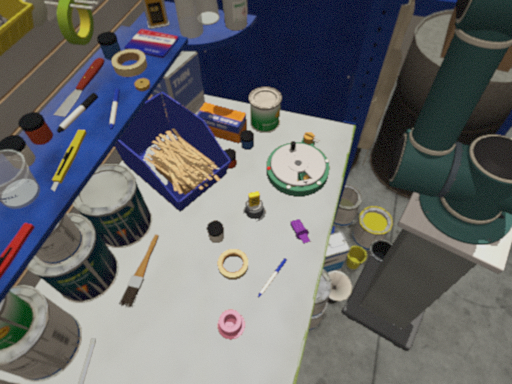

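The scene picture shows the dispenser at (295,172), its brass lock at (303,145), the yellow key in its dark stand at (251,205), the purple look-alike lying at (304,233) and the pink stand at (232,333). In the side picture they are at (297,167), (309,137), (254,204), (300,231) and (230,323). Next I enlarge the dispenser and key, and measure them.

Run:
```python
from h import *
o=[]
for n,(x,y) in {"scene0":(230,132),"side0":(235,122)}.items():
    ci,im,d=load(n)
    o.append(cv2.resize(im[y:y+100,x:x+105],None,fx=3.8,fy=5.5,interpolation=cv2.INTER_CUBIC)[...,::-1])
    P=cloud(ci,d); ok=d>0
    hsv=cv2.cvtColor(im,cv2.COLOR_RGB2HSV); H,S,V=hsv[...,0].astype(int),hsv[...,1].astype(int),hsv[...,2].astype(int)
    X,Y,Z=P[...,0],P[...,1],P[...,2]
    v,u=np.mgrid[:384,:512]
    box=(u>x)&(u<x+105)&(v>y)&(v<y+100)&ok
    def rep(nm,m):
        m=m&box
        print(n,nm,m.sum(), "uv",np.round([u[m].mean(),v[m].mean()],1) if m.sum() else "", "xyz",np.round(np.median(P[m],0),1) if m.sum() else "", "z",np.round(np.percentile(Z[m],[5,95]),0) if m.sum() else "")
    rep("yellow",(H>20)&(H<35)&(S>150)&(V>120))
    rep("red",((H<6)|(H>174))&(S>150)&(V>80))
    rep("green",(H>65)&(H<95)&(S>120))
    rep("brass",(H>10)&(H<22)&(S>110))
    rep("white",(S<40)&(V>150)&(Z>40)&(Z<55))
    m=box&(Z>42)&(Z<50)&(S<50)
    if m.sum(): # cover disc: circle fit on hull
        pts=at_z(ci,np.stack([u[m],v[m]],-1).astype(float),46)[:,:2].astype(np.float32)
        print("cover circ",cv2.minEnclosingCircle(pts))
    m=box&(H>65)&(H<95)&(S>100)&(Z>30)&(Z<40)
    if m.sum():
        pts=at_z(ci,np.stack([u[m],v[m]],-1).astype(float),36)[:,:2].astype(np.float32)
        print("rim circ",cv2.minEnclosingCircle(pts))
    m=box&(Z>65)&(Z<85)&(V<70); rep("knob",m)
    print("bench z",np.median(Z[300:320,180:210]))
cv2.imwrite("pics/crop0.png",np.hstack(o))
```

```text
scene0 yellow 155 uv [250.3 197.2] xyz [535.5 374.9  92.2] z [ 55. 103.]
scene0 red 12 uv [262.7 172.8] xyz [577.  221.7  40. ] z [36. 43.]
scene0 green 298 uv [273.4 161.9] xyz [590.6  71.4  19.5] z [ 5. 40.]
scene0 brass 197 uv [285.1 157. ] xyz [527.   56.7  51.6] z [19. 91.]
scene0 white 1570 uv [294.  168.1] xyz [504.2 161.2  46.3] z [44. 49.]
cover circ ((568.435302734375, 211.79776000976562), 192.26657104492188)
rim circ ((574.4081420898438, 134.79071044921875), 179.00686645507812)
scene0 knob 39 uv [279.2 160.3] xyz [544.9 119.9  74.6] z [66. 82.]
bench z 3.2968012552880737
side0 yellow 49 uv [253.4 194.9] xyz [534.1 371.7 102.8] z [ 98. 106.]
side0 red 9 uv [268.4 167.7] xyz [575.8 221.2  42.3] z [19. 44.]
side0 green 84 uv [281.2 160. ] xyz [533.2 185.5  25. ] z [16. 44.]
side0 brass 192 uv [279.6 147.9] xyz [532.8  99.7  51.3] z [21. 80.]
side0 white 1682 uv [297.1 164.3] xyz [503.8 159.6  47.7] z [44. 51.]
cover circ ((548.5606689453125, 221.49627685546875), 177.21095275878906)
rim circ ((571.4267578125, 137.8644256591797), 173.88180541992188)
side0 knob 27 uv [272.9 141.2] xyz [547.2 121.7  75.1] z [66. 84.]
bench z 4.8776852205800765
```

View pics/crop0.png

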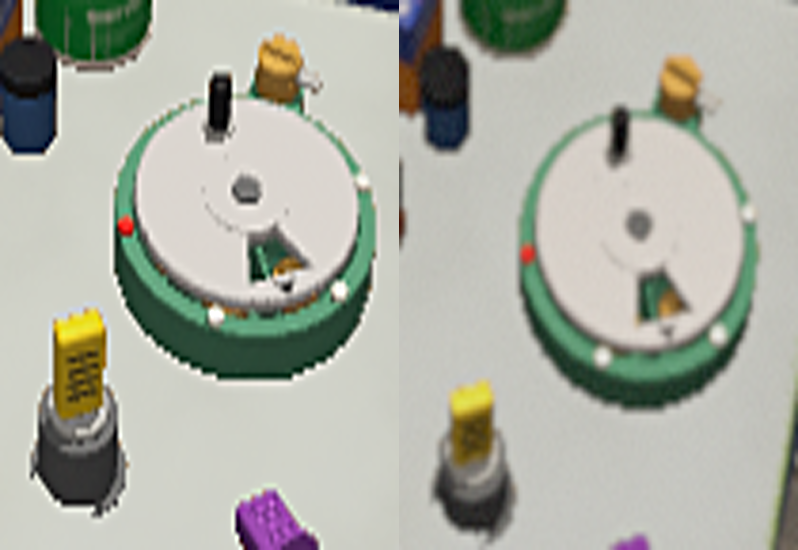

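The crop shows the red button at the left of the tray in the scene picture (262.7,172.8). White buttons are at about (326,165), (319,185) and (287,189). Going counter-clockwise from the lock at 270°, red comes 120° on, so it marks the 30° compartment. The wanted key is the yellow one standing in the dark stand at (250,197); the purple lying key and the pink stand are not meant. Next I fit the pose and plan the first move.

```bash
cat >> h.py <<'E'
def go(p,head=None,st=None):
    """needed shift (tool axes, mm) & rz (rad) from current pose; head = world heading of tool x, deg"""
    s=st or state(); M=R.from_quat(s["ee_rot"],scalar_first=True).as_matrix()
    d=M.T@(np.array(p)-s["tcp_pos"]); h=np.degrees(np.arctan2(M[1,0],M[0,0]))
    print("d_tool",np.round(d,1),"heading",round(h,2),"rz",None if head is None else np.round(-np.radians((head-h+180)%360-180),3),"tilt",np.round(M[:,2],4),"t",s["clock"])
E
python3 - <<'E'
from h import *
from scipy.optimize import least_squares
px={"scene0":[(262.7,172.8),(287,189.5),(319.3,185),(325.5,165.2)],"side0":[(268.4,167.9),(288.5,186.8),(319,182.8),(327.5,160.8)]}
def f(p,n):
    ci=load(n)[0]; r=[]
    for a,uv in zip([30,90,150,210],px[n]):
        t=p[2]+np.radians(a); q=at_z(ci,np.array(uv),40)[:2]
        r+=list(q-(p[:2]+97*np.array([np.cos(t),np.sin(t)])))
    return np.array(r)
for n in px:
    s=least_squares(f,[504,160,.17],args=(n,)); p=s.x
    print(n,p[:2],np.degrees(p[2]),np.round(s.fun,1),"lock",p[:2]+120*np.array([np.sin(p[2]),-np.cos(p[2])]))
ci=camera_info("wrist"); s=state(); M=R.from_quat(s["ee_rot"],scalar_first=True).as_matrix()
print("cam in tool",M.T@(np.array(ci["xyz"])-s["tcp_pos"]), (M.T@rot(ci)).round(3),ci["mtx"][0],ci["k1"])
go([420,180,404],15.5)
E
```

```text
scene0 [502.31328446 159.13847111] 10.724973587861719 [ 1.3  0.3 -1.  -0.4  0.3 -0.3 -0.6  0.4] lock [524.64467132  41.23465794]
side0 [502.17491051 155.3256565 ] 11.016120171991512 [ 1.2  0.6 -0.1  0.5 -0.2 -0.4 -0.9 -0.7] lock [525.10513076  37.53684124]
cam in tool [80.00880651 -0.56704984 19.12930424] [[ 0.     0.957  0.291]
 [ 1.     0.    -0.002]
 [-0.002  0.291 -0.957]] [274.97277969   0.         253.21973156] -0.04320487727712495
d_tool [ 452.8 -736.1    0.8] heading 15.51 rz 0.0 tilt [-2.e-04  1.e-03 -1.e+00] t 0.1
```

```bash
R='{"dx":0.025,"dy":-0.035}' ; unset R
python3 -m pendant '[{"dx":0.025,"dy":-0.035},{"dx":0.025,"dy":-0.035},{"dx":0.025,"dy":-0.035},{"dx":0.025,"dy":-0.035},{"dx":0.025,"dy":-0.035},{"dx":0.025,"dy":-0.035},{"dx":0.025,"dy":-0.035},{"dx":0.025,"dy":-0.035}]'
python3 -m pendant '[{"dx":0.025,"dy":-0.035},{"dx":0.025,"dy":-0.035},{"dx":0.025,"dy":-0.035},{"dx":0.025,"dy":-0.035},{"dx":0.025,"dy":-0.035},{"dx":0.025,"dy":-0.035},{"dx":0.025,"dy":-0.035},{"dx":0.025,"dy":-0.035}]'
python3 -m pendant '[{"dx":0.025,"dy":-0.035},{"dx":0.025,"dy":-0.035},{"dx":0.025,"dy":-0.035},{"dx":0.025,"dy":-0.035},{"dx":0.025,"dy":-0.035},{"dx":0.025,"dy":-0.035},{},{}]'
python3 - <<'E'
from h import *
ci,im,d=snap("wrist","w1"); go([500,230,404])
E
```

```text
d_tool [ 543.3 -762.9    0.8] heading 15.51 rz None tilt [-2.e-04  8.e-04 -1.e+00] t 0.15schema error: expected keys rx, ry, rz, dx, dy, dz, gripper
schema error: expected keys rx, ry, rz, dx, dy, dz, gripper
schema error: expected keys rx, ry, rz, dx, dy, dz, gripper
```

View pics/w1.png

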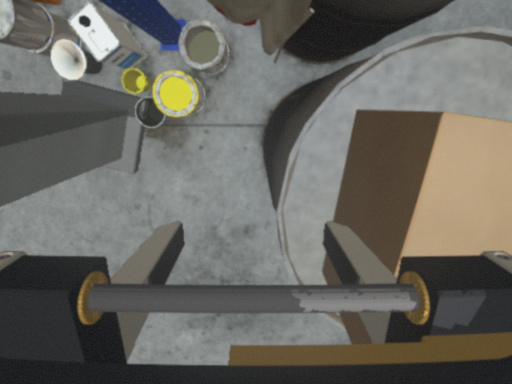

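The wrist picture shows only the floor and the gripper: the rows were refused for missing keys. I send them again with every key.

```bash
python3 -m pendant '[{"rx":0,"ry":0,"rz":0,"dx":0.022,"dy":-0.035,"dz":0,"gripper":1},{"rx":0,"ry":0,"rz":0,"dx":0.022,"dy":-0.035,"dz":0,"gripper":1},{"rx":0,"ry":0,"rz":0,"dx":0.022,"dy":-0.035,"dz":0,"gripper":1},{"rx":0,"ry":0,"rz":0,"dx":0.022,"dy":-0.035,"dz":0,"gripper":1},{"rx":0,"ry":0,"rz":0,"dx":0.022,"dy":-0.035,"dz":0,"gripper":1},{"rx":0,"ry":0,"rz":0,"dx":0.022,"dy":-0.035,"dz":0,"gripper":1},{"rx":0,"ry":0,"rz":0,"dx":0.022,"dy":-0.035,"dz":0,"gripper":1},{"rx":0,"ry":0,"rz":0,"dx":0.022,"dy":-0.035,"dz":0,"gripper":1}]'
python3 -m pendant '[{"rx":0,"ry":0,"rz":0,"dx":0.022,"dy":-0.035,"dz":0,"gripper":1},{"rx":0,"ry":0,"rz":0,"dx":0.022,"dy":-0.035,"dz":0,"gripper":1},{"rx":0,"ry":0,"rz":0,"dx":0.022,"dy":-0.035,"dz":0,"gripper":1},{"rx":0,"ry":0,"rz":0,"dx":0.022,"dy":-0.035,"dz":0,"gripper":1},{"rx":0,"ry":0,"rz":0,"dx":0.022,"dy":-0.035,"dz":0,"gripper":1},{"rx":0,"ry":0,"rz":0,"dx":0.022,"dy":-0.035,"dz":0,"gripper":1},{"rx":0,"ry":0,"rz":0,"dx":0.022,"dy":-0.035,"dz":0,"gripper":1},{"rx":0,"ry":0,"rz":0,"dx":0.022,"dy":-0.035,"dz":0,"gripper":1}]'
python3 -m pendant '[{"rx":0,"ry":0,"rz":0,"dx":0.022,"dy":-0.035,"dz":0,"gripper":1},{"rx":0,"ry":0,"rz":0,"dx":0.022,"dy":-0.035,"dz":0,"gripper":1},{"rx":0,"ry":0,"rz":0,"dx":0.022,"dy":-0.035,"dz":0,"gripper":1},{"rx":0,"ry":0,"rz":0,"dx":0.022,"dy":-0.035,"dz":0,"gripper":1},{"rx":0,"ry":0,"rz":0,"dx":0.022,"dy":-0.035,"dz":0,"gripper":1},{"rx":0,"ry":0,"rz":0,"dx":0.022,"dy":-0.035,"dz":0,"gripper":1},{"rx":0,"ry":0,"rz":0,"dx":0,"dy":0,"dz":0,"gripper":1},{"rx":0,"ry":0,"rz":0,"dx":0,"dy":0,"dz":0,"gripper":1}]'
python3 - <<'E'
from h import *
ci,im,d=snap("wrist","w2"); go([440,230,404]); print(state()["tcp_pos"])
E
```

```text
clock: 0.95
tcp_pos: [275.3, -331.9, 404.6]
ee_rot: [-0.0, 0.991, 0.135, 0.0]
wrist_force: [1.4, 0.5, 0.4]
gripper_width: 92.9
finger_force: 0.0
clock: 1.75
tcp_pos: [369.8, -14.9, 404.9]
ee_rot: [0.0, 0.991, 0.135, 0.0]
wrist_force: [0.7, 0.1, 0.1]
gripper_width: 93.1
finger_force: 0.0
clock: 2.55
tcp_pos: [440.9, 221.6, 404.2]
ee_rot: [0.0, 0.991, 0.136, -0.001]
wrist_force: [0.1, -0.3, 0.4]
gripper_width: 93.3
finger_force: 0.0
d_tool [ 1.6 -9.   0.4] heading 15.54 rz None tilt [-7.e-04 -5.e-04 -1.e+00] t 2.6
[440.83716277 220.84419604 404.44429213]
```

View pics/w2.png

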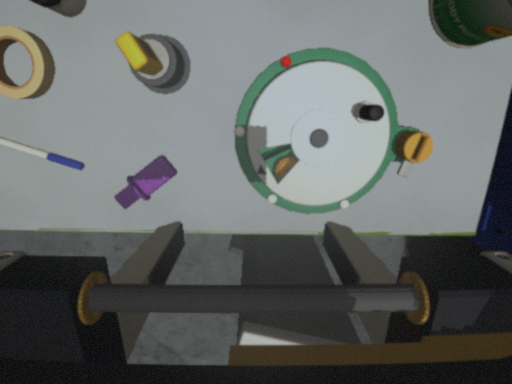

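The wrist view shows red (286,62), whites (240,131), (272,199) and (345,205), the knob top at about (374,113), the lock (413,147) with its slot, and the key handle (130,48) in the dark stand (160,63). Now I measure these from this picture.

```bash
cat > meas.py <<'E'
from h import *
from scipy.optimize import least_squares
def blob(im,m,c,r=12):
    v,u=np.mgrid[:384,:512]; m=m&((u-c[0])**2+(v-c[1])**2<r*r); return np.array([u[m].mean(),v[m].mean()]),m.sum()
def disp(ci,px,zb=41):
    def f(p):
        r=[]
        for a,uv in px.items():
            t=p[2]+np.radians(a); r+=list(at_z(ci,uv,zb)[:2]-(p[:2]+97*np.array([np.cos(t),np.sin(t)])))
        return np.array(r)
    return least_squares(f,[502,157,.19])
E
python3 - <<'E'
from meas import *
ci,im,d=load("w2"); P=cloud(ci,d); Z=P[...,2]
hsv=cv2.cvtColor(im,cv2.COLOR_RGB2HSV); H,S,V=[hsv[...,i].astype(int) for i in range(3)]
px={}
px[30],n=blob(im,((H<8)|(H>172))&(S>140),(286,62)); print(px[30],n)
for a,c in {90:(240,131),150:(272,199),210:(345,205)}.items():
    px[a],n=blob(im,(S<60)&(V>140),c,8); print(a,px[a],n)
s=disp(ci,px); p=s.x; print("disp",p[:2],np.degrees(p[2]),s.fun.round(1))
print("hub",at_z(ci,np.array([318.5,138.]),48))
m=(Z>74)&(Z<90); v,u=np.where(m); k=(u>340)&(u<400)&(v>90)&(v<135); uv=np.stack([u[k],v[k]],-1)
print("knob pts",len(uv),uv.min(0),uv.max(0),at_z(ci,uv.mean(0),80), np.median(P[uv[:,1],uv[:,0]],0))
# lock
m=(H>10)&(H<25)&(S>100)&(V>100); uvm,n=blob(im,m,(413,147),25); print("lock head",uvm,n,at_z(ci,uvm,58)); 
v,u=np.where(m&(np.hypot(np.arange(512)[None]-413,np.arange(384)[:,None]-147)<25)); print(" enc", cv2.minEnclosingCircle(at_z(ci,np.stack([u,v],-1).astype(float),58)[:,:2].astype(np.float32)))
print("lock pred",p[:2]+120*np.array([np.sin(p[2]),-np.cos(p[2])]))
# key
m=(H>18)&(H<36)&(S>120)&(V>80); v,u=np.where(m); k=(u>100)&(u<190)&(v<100); v,u=v[k],u[k]; Q=P[v,u]
print("yellow",len(Q),np.percentile(Q[:,2],[5,50,95]))
t=Q[:,2]>98; tp=at_z(ci,np.stack([u[t],v[t]],-1).astype(float),103)[:,:2].astype(np.float32)
print("top",t.sum(),cv2.minAreaRect(tp),tp.mean(0))
# stand rim
v,u=np.mgrid[:384,:512]; m=(u>110)&(u<200)&(v<100)&(Z>35)&(Z<52)&(S<90)
pts=at_z(ci,np.stack([u[m],v[m]],-1).astype(float),45)[:,:2].astype(np.float32); print("stand rim",m.sum(),cv2.minEnclosingCircle(pts))
m=(u>100)&(u<210)&(v<110)&(V<120)&(S<90); pts=at_z(ci,np.stack([u[m],v[m]],-1).astype(float),4)[:,:2].astype(np.float32); print("foot",m.sum(),cv2.minEnclosingCircle(pts))
a=cv2.resize(im[20:100,100:200],(400,320),interpolation=cv2.INTER_CUBIC); b=cv2.resize(im[90:170,340:440],(400,320),interpolation=cv2.INTER_CUBIC)
cv2.imwrite("pics/crop2.png",np.hstack([a,b])[...,::-1])
E
```

```text
[285.6744186   61.29069767] 86
90 [233. 131.] 6
150 [271.22413793 200.05172414] 116
210 [345.22818792 205.72483221] 149
disp [502.11836104 157.82208835] 11.362950395277842 [ 1.4 -1.5 -0.   6.1 -0.6 -0.9 -0.8 -3.7]
hub [503.70993686 156.54875398  48.        ]
knob pts 232 [366 105] [383 120] [547.79297228 115.49171564  80.        ] [547.79990852 115.90207808  80.52287379]
lock head [417.79222973 146.89527027] 592 [527.44609877  39.2928875   58.        ]
 enc ((527.201904296875, 39.163787841796875), 18.418649673461914)
lock pred [525.76117131  40.17423447]
yellow 795 [ 83.33982493 103.10355341 104.66349494]
top 673 ((536.5091552734375, 366.7759094238281), (33.52597427368164, 18.134979248046875), 46.814151763916016) [536.4452 366.9931]
stand rim 1253 ((535.9902954101562, 367.0915832519531), 29.53325843811035)
foot 1804 ((541.309326171875, 376.14788818359375), 43.16999053955078)
```

View pics/crop2.png

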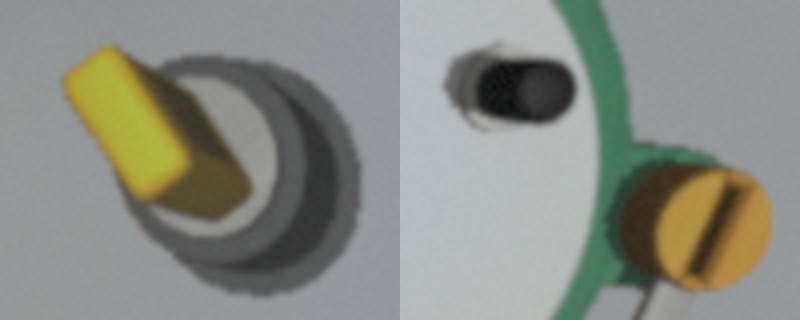

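```bash
python3 -m pendant '[{"rx":0,"ry":0,"rz":0,"dx":0.0188,"dy":0.0325,"dz":0,"gripper":0.5},{"rx":0,"ry":0,"rz":0,"dx":0.0188,"dy":0.0325,"dz":0,"gripper":0.5},{"rx":0,"ry":0,"rz":0,"dx":0.0188,"dy":0.0325,"dz":0,"gripper":0.5},{"rx":0,"ry":0,"rz":0,"dx":0.0188,"dy":0.0325,"dz":0,"gripper":0.5},{"rx":0,"ry":0,"rz":-0.141,"dx":0,"dy":0,"dz":0.01,"gripper":0.5},{"rx":0,"ry":0,"rz":-0.141,"dx":0,"dy":0,"dz":0.01,"gripper":0.5},{"rx":0,"ry":0,"rz":-0.141,"dx":0,"dy":0,"dz":0.01,"gripper":0.5},{"rx":0,"ry":0,"rz":-0.141,"dx":0,"dy":0,"dz":0.01,"gripper":0.5}]'
python3 -m pendant '[{"rx":0,"ry":0,"rz":-0.141,"dx":0,"dy":0,"dz":0.01,"gripper":0.5},{"rx":0,"ry":0,"rz":-0.141,"dx":0,"dy":0,"dz":0.01,"gripper":0.5},{"rx":0,"ry":0,"rz":-0.141,"dx":0,"dy":0,"dz":0.01,"gripper":0.5},{"rx":0,"ry":0,"rz":-0.141,"dx":0,"dy":0,"dz":0.01,"gripper":0.5},{"rx":0,"ry":0,"rz":-0.141,"dx":0,"dy":0,"dz":0.01,"gripper":0.5},{"rx":0,"ry":0,"rz":-0.141,"dx":0,"dy":0,"dz":0.01,"gripper":0.5},{"rx":0,"ry":0,"rz":-0.141,"dx":0,"dy":0,"dz":0.01,"gripper":0.5},{"rx":0,"ry":0,"rz":-0.141,"dx":0,"dy":0,"dz":0.01,"gripper":0.5}]'
python3 -m pendant '[{"rx":0,"ry":0,"rz":-0.141,"dx":0,"dy":0,"dz":0,"gripper":0.5},{"rx":0,"ry":0,"rz":-0.141,"dx":0,"dy":0,"dz":0,"gripper":0.5},{"rx":0,"ry":0,"rz":-0.141,"dx":0,"dy":0,"dz":0,"gripper":0.5},{"rx":0,"ry":0,"rz":0,"dx":0,"dy":0,"dz":0,"gripper":0.5},{"rx":0,"ry":0,"rz":0,"dx":0,"dy":0,"dz":0,"gripper":0.5}]'
python3 - <<'E'
from meas import *
go([547.8,115.5,242],137.2); print(state()["joint_pos"].round(2))
ci,im,d=load("w2")
s=disp(ci,{30:np.array([285.7,61.3]),150:np.array([271.2,200]),210:np.array([345.2,205.7])}); p=s.x; print("disp",p[:2],np.degrees(p[2]),s.fun.round(1),"lock pred",p[:2]+120*np.array([np.sin(p[2]),-np.cos(p[2])]))
E
```

```text
clock: 3.4
tcp_pos: [547.8, 114.4, 364.8]
ee_rot: [0.0, 0.913, 0.407, 0.0]
wrist_force: [-0.4, 0.3, 0.6]
gripper_width: 46.6
finger_force: 0.0
clock: 4.2
tcp_pos: [547.8, 114.5, 284.8]
ee_rot: [0.0, 0.554, 0.832, 0.0]
wrist_force: [0.4, 0.8, 0.4]
gripper_width: 46.5
finger_force: 0.0
clock: 4.7
tcp_pos: [548.0, 115.1, 285.1]
ee_rot: [0.0, 0.371, 0.928, 0.0]
wrist_force: [-0.1, 0.5, -0.9]
gripper_width: 46.6
finger_force: 0.0
d_tool [ 0.4  0.2 43.1] heading 136.39 rz -0.014 tilt [ 5.e-04  0.e+00 -1.e+00] t 4.7
[ 0.16 -0.08  1.83 -0.    1.38 -0.65]
disp [502.12004865 155.71283679] 11.18271433713754 [ 1.2  0.8 -0.7  1.  -0.6 -1.8] lock pred [525.39265621  37.99119164]
```

```bash
python3 -m pendant '[{"rx":0,"ry":0,"rz":0,"dx":0,"dy":0,"dz":0.022,"gripper":0.5},{"rx":0,"ry":0,"rz":-0.014,"dx":0,"dy":0,"dz":0.021,"gripper":0.5},{"rx":0,"ry":0,"rz":0,"dx":0,"dy":0,"dz":0,"gripper":0.1},{"rx":0,"ry":0,"rz":0,"dx":0,"dy":0,"dz":0,"gripper":0.1},{"rx":0,"ry":0,"rz":0,"dx":0,"dy":0,"dz":0,"gripper":0.1},{"rx":0,"ry":0,"rz":0,"dx":0,"dy":0,"dz":0,"gripper":0.1}]'
python3 -m pendant '[{"rx":0,"ry":0,"rz":0.1395,"dx":0.0006,"dy":-0.00844,"dz":0,"gripper":0.1},{"rx":0,"ry":0,"rz":0.1395,"dx":0.0006,"dy":-0.00844,"dz":0,"gripper":0.1},{"rx":0,"ry":0,"rz":0,"dx":0,"dy":0,"dz":0,"gripper":0.1}]'
python3 - <<'E'
from h import *
c=np.array([503.3,156.8]); s=state(); v=s["tcp_pos"][:2]-c; print(np.hypot(*v),np.degrees(np.arctan2(v[1],v[0]))); go([0,0,0]); print(s["wrist_force"],s["moment"])
E
```

```text
clock: 5.3
tcp_pos: [548.4, 115.8, 243.0]
ee_rot: [0.001, 0.363, 0.932, 0.0]
wrist_force: [-2.6, -4.7, 3.1]
gripper_width: 19.1
finger_force: 2.5
clock: 5.6
tcp_pos: [534.9, 105.0, 242.8]
ee_rot: [0.0, 0.49, 0.872, 0.001]
wrist_force: [-3.3, 2.2, 5.3]
gripper_width: 17.6
finger_force: 30.0
60.6741610480964 -58.601577056816765
d_tool [ 188.4 -511.8  242.2] heading 121.32 rz None tilt [ 1.1e-03  6.0e-04 -1.0e+00] t 5.6
[-3.30803823  2.19730014  5.32482897] [ 0.34990226  0.3344241  -0.12958354]
```

```bash
python3 -m pendant '[{"rx":0,"ry":0,"rz":0.1395,"dx":0.0006,"dy":-0.00844,"dz":0,"gripper":0.1},{"rx":0,"ry":0,"rz":0.1395,"dx":0.0006,"dy":-0.00844,"dz":0,"gripper":0.1},{"rx":0,"ry":0,"rz":0.1395,"dx":0.0006,"dy":-0.00844,"dz":0,"gripper":0.1},{"rx":0,"ry":0,"rz":0.1395,"dx":0.0006,"dy":-0.00844,"dz":0,"gripper":0.1},{"rx":0,"ry":0,"rz":0.1395,"dx":0.0006,"dy":-0.00844,"dz":0,"gripper":0.1},{"rx":0,"ry":0,"rz":0.1395,"dx":0.0006,"dy":-0.00844,"dz":0,"gripper":0.1},{"rx":0,"ry":0,"rz":0.1395,"dx":0.0006,"dy":-0.00844,"dz":0,"gripper":0.1},{"rx":0,"ry":0,"rz":0.1395,"dx":0.0006,"dy":-0.00844,"dz":0,"gripper":0.1}]'
python3 -m pendant '[{"rx":0,"ry":0,"rz":0.1395,"dx":0.0006,"dy":-0.00844,"dz":0,"gripper":0.1},{"rx":0,"ry":0,"rz":0.1395,"dx":0.0006,"dy":-0.00844,"dz":0,"gripper":0.1},{"rx":0,"ry":0,"rz":0,"dx":0,"dy":0,"dz":0,"gripper":0.1},{"rx":0,"ry":0,"rz":0,"dx":0,"dy":0,"dz":0,"gripper":0.1}]'
python3 - <<'E'
from h import *
c=np.array([503.3,156.8]); s=state(); v=s["tcp_pos"][:2]-c; print(np.hypot(*v),np.degrees(np.arctan2(v[1],v[0]))); go([0,0,0])
ci,im,d=snap("wrist","w3"); snap("side","s3"); snap("scene","c3")
o=[cv2.resize(load(n)[1][y:y+h,x:x+w],(400,300),interpolation=cv2.INTER_CUBIC) for n,x,y,w,h in [("w3",0,0,512,384),("c3",250,140,90,68),("s3",255,135,90,68)]]
cv2.imwrite("pics/m3.png",np.vstack([np.hstack(o[:2]),np.hstack([o[2],o[2]*0])])[...,::-1])
E
```

```text
clock: 6.4
tcp_pos: [471.4, 106.4, 242.9]
ee_rot: [0.0, 0.877, 0.481, 0.002]
wrist_force: [11.4, 10.8, -2.4]
gripper_width: 17.4
finger_force: 30.0
clock: 6.8
tcp_pos: [458.7, 117.5, 242.9]
ee_rot: [-0.0, 0.934, 0.357, 0.002]
wrist_force: [8.6, 8.5, -1.8]
gripper_width: 17.6
finger_force: 30.0
59.42570398050641 -138.61085124260364
d_tool [-421.2 -218.7  240.8] heading 41.85 rz None tilt [ 0.004   0.0022 -1.    ] t 6.8
```

View pics/m3.png

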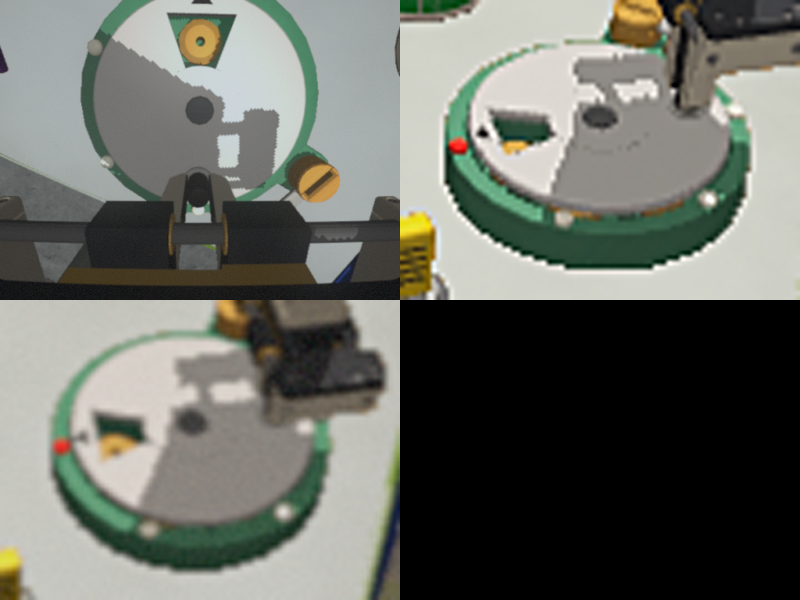

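The arrow stands close to red. In the scene picture they are at about (268.5,170.2) and (263.1,173.3), in the side picture at (273.5,166.1) and (269,168.3). I compute the angles.

Run:
```python
from meas import *
for n,ar,hub,red in [("c3",(268.5,170.2),(295,166.5),(263.1,173.3)),("s3",(273.5,166.1),(298.2,162.9),(269,168.3))]:
    ci,im,d=load(n); P=cloud(ci,d)
    # refine arrow: dark pixels near
    g=im.astype(int).sum(-1); x,y=int(round(ar[0])),int(round(ar[1])); w=np.clip(420-g[y-3:y+4,x-3:x+4],0,None)
    vv,uu=np.mgrid[y-3:y+4,x-3:x+4]; ar2=((uu*w).sum()/w.sum(),(vv*w).sum()/w.sum())
    A,A2,H,Rd=[at_z(ci,np.array(q,float),z)[:2] for q,z in [(ar,46),(ar2,46),(hub,49),(red,40)]]
    c=np.array({"c3":[502.3,159.1],"s3":[502.2,155.3]}[n])
    an=lambda q,c:np.degrees(np.arctan2(*(q-c)[::-1]))
    print(n,A,A2,H,Rd,"arrow",an(A,c),an(A2,c),"red",an(Rd,c),"| hubc",an(A,H),an(A2,H),an(Rd,H),"r",np.hypot(*(A-c)))
# wrist: camera frame hub & window symmetric
```

```text
c3 [564.57928812 210.12669223] [568.30821947 211.42100042] [502.29389129 158.78953186] [574.98967709 224.22864944] arrow 39.328462570924074 38.40188201512754 red 41.8597709259538 | hubc 39.49618855170877 38.56442411743691 41.99283377546846 r 80.51355816168596
s3 [564.00549967 208.62433291] [562.40573488 202.79377109] [501.96130907 156.79254406] [574.01146911 219.93588499] arrow 40.786853033256186 38.26842250564381 red 41.9896645283385 | hubc 39.875421334574355 37.27294698544684 41.230686273838636 r 81.6296776295684
```

```bash
python3 -m pendant '[{"rx":0,"ry":0,"rz":0,"dx":0,"dy":0,"dz":0,"gripper":0.5},{"rx":0,"ry":0,"rz":0,"dx":0,"dy":0,"dz":0,"gripper":0.5},{"rx":0,"ry":0,"rz":0,"dx":0,"dy":0,"dz":0,"gripper":0.5},{"rx":0,"ry":0,"rz":0,"dx":0,"dy":0,"dz":-0.04,"gripper":0.5},{"rx":0,"ry":0,"rz":0,"dx":0,"dy":0,"dz":-0.04,"gripper":0.5},{"rx":0,"ry":0,"rz":0,"dx":0,"dy":0,"dz":0,"gripper":0.5},{"rx":0,"ry":0,"rz":0,"dx":0,"dy":0,"dz":0,"gripper":0.5}]'
python3 - <<'E'
from h import *
ci,im,d=snap("wrist","w4"); go([0,0,0])
a=cv2.resize(im,(512,384)); cv2.imwrite("pics/w4b.png",np.hstack([cv2.resize(im[0:100,180:340],(800,500),interpolation=cv2.INTER_CUBIC)])[...,::-1])
hsv=cv2.cvtColor(im,cv2.COLOR_RGB2HSV).astype(int); m=((hsv[...,0]<8)|(hsv[...,0]>172))&(hsv[...,1]>140); v,u=np.where(m[:120]); print(u.mean(),v.mean(),len(u))
E
```

```text
clock: 7.65
tcp_pos: [458.1, 116.6, 322.3]
ee_rot: [0.0, 0.935, 0.355, 0.001]
wrist_force: [0.3, 0.3, -1.2]
gripper_width: 46.6
finger_force: 0.0
d_tool [-419.6 -216.9  321.4] heading 41.62 rz None tilt [-4.e-04 -2.e-04 -1.e+00] t 7.7
256.2057142857143 13.748571428571429 175
```

View pics/w4b.png

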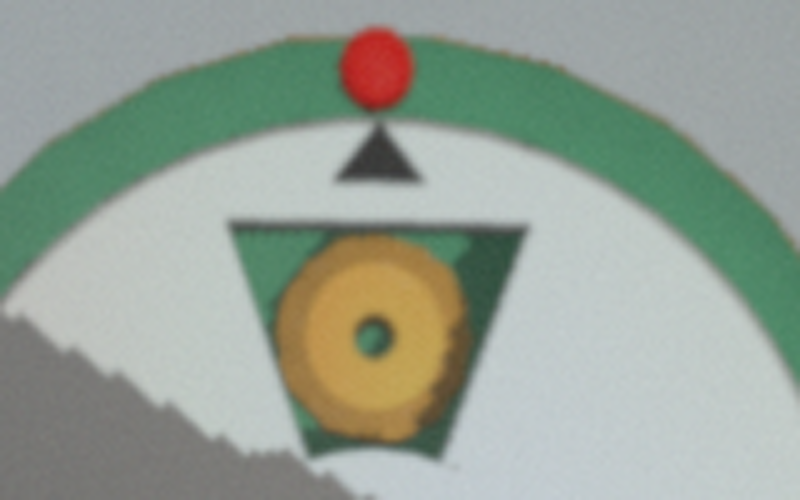

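The arrow tip (379,125 in the crop) points straight at the red button (377,68), about 0.5 mm off, so the cover is set. Next is the key.

```bash
python3 -m pendant '[{"rx":0,"ry":0,"rz":0,"dx":0,"dy":0,"dz":-0.03,"gripper":0.5},{"rx":0,"ry":0,"rz":0,"dx":0.0375,"dy":-0.0225,"dz":0,"gripper":0.5},{"rx":0,"ry":0,"rz":0,"dx":0.0375,"dy":-0.0225,"dz":0,"gripper":0.5},{"rx":0,"ry":0,"rz":0,"dx":0.0375,"dy":-0.0225,"dz":0,"gripper":0.5},{"rx":0,"ry":0,"rz":0,"dx":0.0375,"dy":-0.0225,"dz":0,"gripper":0.5},{"rx":0,"ry":0,"rz":0,"dx":0.0375,"dy":-0.0225,"dz":0,"gripper":0.5},{"rx":0,"ry":0,"rz":0,"dx":0.0375,"dy":-0.0225,"dz":0,"gripper":0.5},{"rx":0,"ry":0,"rz":-0.1405,"dx":0,"dy":0,"dz":0,"gripper":0.5}]'
python3 -m pendant '[{"rx":0,"ry":0,"rz":-0.1405,"dx":0,"dy":0,"dz":0,"gripper":0.5},{"rx":0,"ry":0,"rz":-0.1405,"dx":0,"dy":0,"dz":0,"gripper":0.5},{"rx":0,"ry":0,"rz":-0.1405,"dx":0,"dy":0,"dz":0,"gripper":0.5},{"rx":0,"ry":0,"rz":-0.1405,"dx":0,"dy":0,"dz":0,"gripper":0.5},{"rx":0,"ry":0,"rz":-0.1405,"dx":0,"dy":0,"dz":0,"gripper":0.5},{"rx":0,"ry":0,"rz":-0.1405,"dx":0,"dy":0,"dz":0,"gripper":0.5},{"rx":0,"ry":0,"rz":-0.1405,"dx":0,"dy":0,"dz":0,"gripper":0.5},{"rx":0,"ry":0,"rz":-0.1405,"dx":0,"dy":0,"dz":0,"gripper":0.5}]'
python3 -m pendant '[{"rx":0,"ry":0,"rz":-0.1405,"dx":0,"dy":0,"dz":0,"gripper":0.5},{"rx":0,"ry":0,"rz":-0.1405,"dx":0,"dy":0,"dz":0,"gripper":0.5},{"rx":0,"ry":0,"rz":-0.1405,"dx":0,"dy":0,"dz":0,"gripper":0.5},{"rx":0,"ry":0,"rz":-0.1405,"dx":0,"dy":0,"dz":0,"gripper":0.5},{"rx":0,"ry":0,"rz":-0.1405,"dx":0,"dy":0,"dz":0,"gripper":0.5},{"rx":0,"ry":0,"rz":-0.1405,"dx":0,"dy":0,"dz":0,"gripper":0.5},{"rx":0,"ry":0,"rz":-0.1405,"dx":0,"dy":0,"dz":0,"gripper":0.5},{"rx":0,"ry":0,"rz":-0.1405,"dx":0,"dy":0,"dz":0,"gripper":0.5}]'
python3 -m pendant '[{"rx":0,"ry":0,"rz":-0.1405,"dx":0,"dy":0,"dz":0,"gripper":0.5},{"rx":0,"ry":0,"rz":-0.1405,"dx":0,"dy":0,"dz":0,"gripper":0.5},{"rx":0,"ry":0,"rz":-0.1405,"dx":0,"dy":0,"dz":0,"gripper":0.5},{"rx":0,"ry":0,"rz":-0.1405,"dx":0,"dy":0,"dz":0,"gripper":0.5},{"rx":0,"ry":0,"rz":-0.1405,"dx":0,"dy":0,"dz":0,"gripper":0.5},{"rx":0,"ry":0,"rz":-0.1405,"dx":0,"dy":0,"dz":0,"gripper":0.5},{"rx":0,"ry":0,"rz":0,"dx":0,"dy":0,"dz":0,"gripper":0.5},{"rx":0,"ry":0,"rz":0,"dx":0,"dy":0,"dz":0,"gripper":0.5}]'
python3 - <<'E'
from h import *
go([536.5,367,246],226.8); print(state()["joint_pos"].round(2))
ci,im,d=snap("wrist","w5"); P=cloud(ci,d); Z=P[...,2]
hsv=cv2.cvtColor(im,cv2.COLOR_RGB2HSV).astype(int); H,S,V=hsv[...,0],hsv[...,1],hsv[...,2]
m=(H>18)&(H<36)&(S>120)&(V>80)&(Z>98)&(Z<108); v,u=np.where(m)
tp=at_z(ci,np.stack([u,v],-1).astype(float),103)[:,:2].astype(np.float32); print(len(tp),cv2.minAreaRect(tp), u.mean(),v.mean())
# lock from w4
ci,im,d=load("w4"); hsv=cv2.cvtColor(im,cv2.COLOR_RGB2HSV).astype(int); Z=cloud(ci,d)[...,2]
m=(hsv[...,0]>8)&(hsv[...,0]<26)&(hsv[...,1]>90)&(Z>53)&(Z<64); v,u=np.where(m); k=(u>340); u,v=u[k],v[k]
tp=at_z(ci,np.stack([u,v],-1).astype(float),58)[:,:2].astype(np.float32); print("lock w4",len(tp),cv2.minEnclosingCircle(tp),u.min(),u.max(),v.min(),v.max())
for n,(cx,cy) in {"w4":((u.min()+u.max())/2,(v.min()+v.max())/2),"w2":(418,147)}.items():
    ci,im,d=load(n); g=im.astype(int).sum(-1); vv,uu=np.mgrid[:384,:512]; q=at_z(ci,np.stack([uu,vv],-1).astype(float),58)[...,:2]
    c0=at_z(ci,np.array([cx,cy],float),58)[:2]; near=np.hypot(*(q-c0).transpose(2,0,1))<16
    t=np.percentile(g[near],50)*0.62; mm=near&(g<t); pts=q[mm]; mu=pts.mean(0); w,E=np.linalg.eigh(np.cov((pts-mu).T)); print(n,"slot",mm.sum(),mu,np.degrees(np.arctan2(E[1,1],E[0,1])),np.sqrt(w))
cv2.imwrite("pics/w5b.png",im[...,::-1])
E
```

```text
clock: 8.5
tcp_pos: [537.2, 370.7, 348.4]
ee_rot: [-0.0, 0.907, 0.421, -0.002]
wrist_force: [0.6, 0.0, -0.9]
gripper_width: 46.5
finger_force: 0.0
clock: 9.3
tcp_pos: [536.7, 366.9, 349.7]
ee_rot: [-0.001, 0.542, 0.841, -0.001]
wrist_force: [0.5, 0.7, -0.7]
gripper_width: 46.4
finger_force: 0.0
clock: 10.1
tcp_pos: [536.7, 366.9, 349.7]
ee_rot: [-0.001, 0.011, 1.0, -0.001]
wrist_force: [0.6, 0.7, 0.7]
gripper_width: 46.9
finger_force: 0.0
clock: 10.9
tcp_pos: [536.7, 367.0, 350.5]
ee_rot: [-0.001, -0.395, 0.919, -0.0]
wrist_force: [-0.5, -0.2, 0.5]
gripper_width: 46.6
finger_force: 0.0
d_tool [-1.000e-01  1.000e-01  1.045e+02] heading -133.5 rz -0.005 tilt [-1.4e-03 -9.0e-04 -1.0e+00] t 10.9
[ 0.56  0.08  1.57 -0.    1.5  -1.82]
608 ((535.4329833984375, 367.503662109375), (32.682518005371094, 16.576988220214844), 47.110260009765625) 254.00822368421052 202.84046052631578
lock w4 1152 ((590.1815795898438, 21.78762435913086), 84.09575653076172) 343 511 92 213
w4 slot 0 [nan nan] nan [nan nan]
w2 slot 108 [527.27652961  38.57868627] 178.98814201268365 [1.68485801 8.04112768]<stdin>:14: RuntimeWarning: Mean of empty slice.
  ret = um.true_divide(
  avg = a.mean(axis, **keepdims_kw)
<stdin>:14: RuntimeWarning: Degrees of freedom <= 0 for slice
  c *= np.true_divide(1, fact)
  c *= np.true_divide(1, fact)
```

```bash
python3 -m pendant '[{"rx":0,"ry":0,"rz":-0.005,"dx":0,"dy":0,"dz":0.035,"gripper":0.5},{"rx":0,"ry":0,"rz":0,"dx":0,"dy":0,"dz":0.035,"gripper":0.5},{"rx":0,"ry":0,"rz":0,"dx":0,"dy":0,"dz":0.0345,"gripper":0.5},{"rx":0,"ry":0,"rz":0,"dx":0,"dy":0,"dz":0,"gripper":0.05},{"rx":0,"ry":0,"rz":0,"dx":0,"dy":0,"dz":0,"gripper":0.05},{"rx":0,"ry":0,"rz":0,"dx":0,"dy":0,"dz":0,"gripper":0.05},{"rx":0,"ry":0,"rz":0,"dx":0,"dy":0,"dz":0,"gripper":0.05},{"rx":0,"ry":0,"rz":0,"dx":0,"dy":0,"dz":0,"gripper":0.05}]'
python3 - <<'E'
from h import *
go([536.5,367,246],226.8); print(state()["wrist_force"],state()["moment"])
E
python3 -m pendant '[{"rx":0,"ry":0,"rz":0,"dx":0,"dy":0,"dz":-0.01,"gripper":0.05},{"rx":0,"ry":0,"rz":0,"dx":0,"dy":0,"dz":-0.03,"gripper":0.05},{"rx":0,"ry":0,"rz":0,"dx":0,"dy":0,"dz":-0.03,"gripper":0.05},{"rx":0,"ry":0,"rz":0,"dx":0,"dy":0,"dz":-0.03,"gripper":0.05},{"rx":0,"ry":0,"rz":0,"dx":0,"dy":0,"dz":0,"gripper":0.05}]'
python3 - <<'E'
from h import *
go([460,90,346],187); snap("wrist","w6")
E
```

```text
clock: 11.75
tcp_pos: [537.0, 367.2, 249.4]
ee_rot: [0.001, -0.399, 0.917, 0.0]
wrist_force: [-1.6, -0.3, 6.4]
gripper_width: 17.7
finger_force: 30.0
d_tool [0.5 0.2 3.4] heading -132.99 rz 0.004 tilt [ 0.0023  0.0016 -1.    ] t 11.75
[-1.61034584 -0.34840563  6.42412371] [0.17882308 0.09080406 0.04279524]
clock: 12.25
tcp_pos: [536.9, 367.1, 353.2]
ee_rot: [0.003, -0.399, 0.917, 0.001]
wrist_force: [0.5, -0.8, -0.9]
gripper_width: 17.8
finger_force: 30.0
d_tool [ 255.2 -132.7    5.7] heading -132.99 rz 0.698 tilt [ 0.0059  0.0037 -1.    ] t 12.25
```

```bash
python3 -m pendant '[{"rx":0,"ry":0,"rz":0,"dx":0.0337,"dy":-0.0291,"dz":0,"gripper":0.05},{"rx":0,"ry":0,"rz":0,"dx":0.0337,"dy":-0.0291,"dz":0,"gripper":0.05},{"rx":0,"ry":0,"rz":0,"dx":0.0337,"dy":-0.0291,"dz":0,"gripper":0.05},{"rx":0,"ry":0,"rz":0,"dx":0.0337,"dy":-0.0291,"dz":0,"gripper":0.05},{"rx":0,"ry":0,"rz":0,"dx":0.0337,"dy":-0.0291,"dz":0,"gripper":0.05},{"rx":0,"ry":0,"rz":0,"dx":0.0337,"dy":-0.0291,"dz":0,"gripper":0.05},{"rx":0,"ry":0,"rz":0.14,"dx":0,"dy":0,"dz":0,"gripper":0.05},{"rx":0,"ry":0,"rz":0.14,"dx":0,"dy":0,"dz":0,"gripper":0.05}]'
python3 -m pendant '[{"rx":0,"ry":0,"rz":0.14,"dx":0,"dy":0,"dz":0,"gripper":0.05},{"rx":0,"ry":0,"rz":0.14,"dx":0,"dy":0,"dz":0,"gripper":0.05},{"rx":0,"ry":0,"rz":0.14,"dx":0,"dy":0,"dz":0,"gripper":0.05},{"rx":0,"ry":0,"rz":0,"dx":0,"dy":0,"dz":0,"gripper":0.05},{"rx":0,"ry":0,"rz":0,"dx":0,"dy":0,"dz":0,"gripper":0.05}]'
python3 - <<'E'
from h import *
ci,im,d=snap("wrist","w7"); go([527,39,350],187); 
b=cv2.resize(im[120:300,200:440],(800,600),interpolation=cv2.INTER_CUBIC) 
cv2.imwrite("pics/w7b.png",cv2.resize(im,(768,576),interpolation=cv2.INTER_CUBIC)[...,::-1])
E
```

```text
clock: 13.1
tcp_pos: [526.3, 98.6, 346.6]
ee_rot: [-0.0, -0.263, 0.965, 0.0]
wrist_force: [0.1, 0.2, -1.5]
gripper_width: 18.0
finger_force: 30.0
clock: 13.6
tcp_pos: [526.5, 100.0, 346.7]
ee_rot: [-0.0, -0.062, 0.998, -0.0]
wrist_force: [-0.3, 0.5, -0.7]
gripper_width: 17.8
finger_force: 30.0
d_tool [  7.1 -60.6  -3.1] heading -172.85 rz 0.003 tilt [-6.e-04 -1.e-04 -1.e+00] t 13.65
```

View pics/w7b.png

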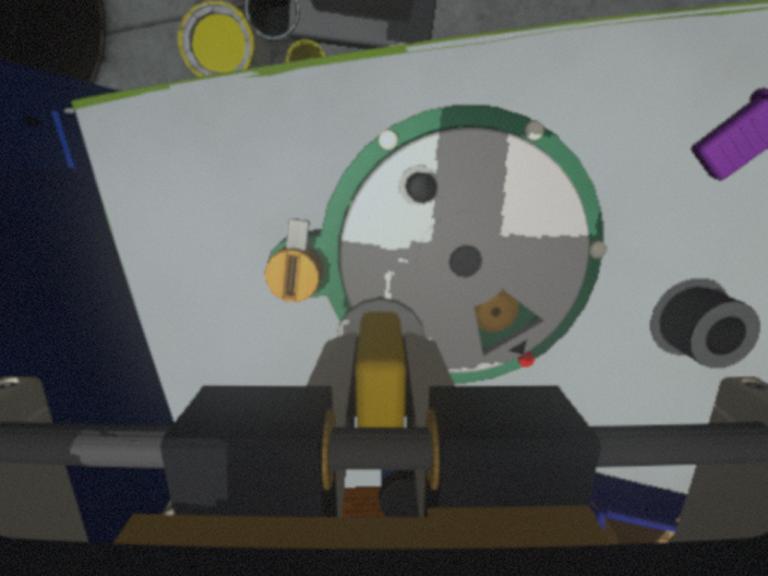

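The view shows the lock head at (194,184) with its slot and tongue nearly along image-up, the key held straight and centred at (253,250), and the arrow still at the red button. Now I measure the slot.

Run:
```python
from h import *
ci,im,d=load("w7"); P=cloud(ci,d); Z=P[...,2]
hsv=cv2.cvtColor(im,cv2.COLOR_RGB2HSV).astype(int); vv,uu=np.mgrid[:384,:512]; near=np.hypot(uu-194,vv-184)<24
m=near&(hsv[...,0]>8)&(hsv[...,0]<28)&(hsv[...,1]>90)&(hsv[...,2]>90)&(Z>54); uv=np.stack([uu[m],vv[m]],-1).astype(float)
q=at_z(ci,uv,58)[:,:2].astype(np.float32); print("head",len(q),cv2.minEnclosingCircle(q),"z",np.median(Z[m]))
c=np.array(cv2.minEnclosingCircle(q)[0]); g=im.astype(int).sum(-1)
Q=at_z(ci,np.stack([uu,vv],-1).astype(float),58)[...,:2]; r=np.hypot(*(Q-c).transpose(2,0,1))
print(g[174:196,183:206:1])
for t in (0.6,.7,.8):
    mm=(r<15.5)&(g<np.median(g[r<17])*t); p=Q[mm]; mu=p.mean(0); w,E=np.linalg.eigh(np.cov((p-mu).T)); print("slot",mm.sum(),mu,np.degrees(np.arctan2(E[1,1],E[0,1]))%180+0,np.sqrt(w))
# tongue bright
mm=(hsv[...,1]<60)&(hsv[...,2]>130)&(uu>188)&(uu<208)&(vv>143)&(vv<168)&(Z>44)&(Z<58); p=at_z(ci,np.stack([uu[mm],vv[mm]],-1).astype(float),52)[:,:2].astype(np.float32)
print("tongue",len(p),cv2.minAreaRect(p),p.mean(0), np.degrees(np.arctan2(*(p.mean(0)-c)[::-1]))%360)
# stand bore
m=(uu>430)&(uu<512)&(vv>180)&(vv<250)&(Z>40)&(Z<50); p=at_z(ci,np.stack([uu[m],vv[m]],-1).astype(float),45)[:,:2].astype(np.float32); print("stand",len(p),cv2.minEnclosingCircle(p))
```

```text
head 856 ((526.2589111328125, 39.29635238647461), 18.752429962158203) z 58.640214984424375
[[434 435 436 437 432 432 405 348 306 271 238 255 261 233 272 352 372 400
  436 440 439 443 429]
 [438 434 434 430 439 422 398 348 297 270 243 252 260 242 286 356 380 410
  431 444 441 440 437]
 [439 440 436 438 432 422 402 347 301 261 247 263 269 254 293 370 395 415
  437 435 437 435 432]
 [432 435 441 433 436 423 401 348 297 260 245 265 259 259 306 369 388 422
  432 436 443 430 439]
 [436 445 435 427 435 429 401 342 295 255 243 267 253 246 301 364 380 419
  434 439 440 442 437]
 [439 433 431 439 426 424 395 336 291 244 234 270 256 251 312 361 393 423
  433 441 431 437 433]
 [438 440 433 434 428 421 385 329 288 249 243 262 249 251 312 368 391 423
  428 439 438 433 433]
 [431 436 432 431 414 416 383 327 283 252 245 270 241 260 315 365 389 420
  433 437 435 435 431]
 [434 429 436 439 431 415 378 321 291 244 255 263 236 273 334 369 399 424
  430 439 437 432 423]
 [442 435 434 442 425 411 364 328 282 246 248 252 233 275 344 370 398 428
  432 436 436 435 426]
 [435 428 430 429 420 407 363 312 276 2
[... 889 characters left out ...]
43 369 399 421 427
  439 432 431 430 422]
 [430 427 429 423 411 375 319 285 233 227 233 232 275 334 376 409 427 427
  439 433 429 420 426]
 [430 421 427 421 415 366 312 286 236 228 216 220 250 310 361 398 428 436
  433 427 425 427 425]]
slot 73 [528.69388876  38.6127808 ] 179.21996868037832 [1.44436865 7.5848232 ]
slot 151 [526.66746706  38.47704997] 178.07454412931276 [1.71918764 7.9371542 ]
slot 205 [526.76931577  38.34314478] 179.2590004246912 [2.17748041 8.58484405]
tongue 260 ((498.86529541015625, 40.335018157958984), (14.259016990661621, 20.439708709716797), 87.9515609741211) [498.4592   39.88967] 178.77734310584498
stand 1337 ((535.621337890625, 366.6167907714844), 30.666040420532227)
```

```bash
python3 -m pendant '[{"rx":0,"ry":0,"rz":0,"dx":0.0034,"dy":-0.0302,"dz":0,"gripper":0.05},{"rx":0,"ry":0,"rz":0,"dx":0.0034,"dy":-0.0302,"dz":0,"gripper":0.05},{"rx":0,"ry":0,"rz":0.146,"dx":0,"dy":0,"dz":0,"gripper":0.05},{"rx":0,"ry":0,"rz":0,"dx":0,"dy":0,"dz":0.024,"gripper":0.05},{"rx":0,"ry":0,"rz":0,"dx":0,"dy":0,"dz":0.02,"gripper":0.05},{"rx":0,"ry":0,"rz":0,"dx":0,"dy":0,"dz":0,"gripper":0.05},{"rx":0,"ry":0,"rz":0,"dx":0,"dy":0,"dz":0,"gripper":0.05}]'
python3 - <<'E'
from h import *
go([527.3,39.0,285.5],178.8)
o=[]
for n,t in (("scene","c8"),("side","s8")):
    ci,im,d=snap(n,t)
    q=np.array([526.6,39,58]); c=rot(ci).T@(q-np.array(ci["xyz"])); p=np.array([c[0],-c[1]])/-c[2]; p=p*(1+ci["k1"]*(p@p)); uv=p*np.diag(ci["mtx"])[:2]+np.array(ci["mtx"])[:2,2]; x,y=uv.round().astype(int); print(uv)
    o.append(cv2.resize(im[y-30:y+20,x-20:x+20],(400,500),interpolation=cv2.INTER_CUBIC))
cv2.imwrite("pics/m8.png",np.hstack(o)[...,::-1])
E
```

```text
clock: 14.35
tcp_pos: [527.2, 39.3, 303.6]
ee_rot: [-0.0, 0.012, 1.0, -0.0]
wrist_force: [0.2, 1.1, -0.8]
gripper_width: 17.8
finger_force: 30.0
d_tool [-0.1 -0.3 18.1] heading 178.65 rz -0.003 tilt [-4.e-04 -0.e+00 -1.e+00] t 14.35
[303.68912939 141.47533127]
[308.88646169 135.63673828]
```

View pics/m8.png

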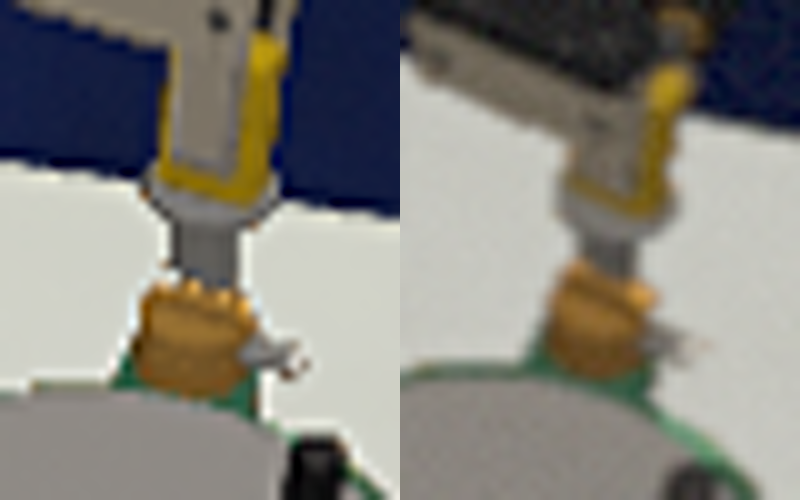

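The pictures show the blade upright just above the slot and in line with it. I insert it.

```bash
python3 -m pendant '[{"rx":0,"ry":0,"rz":0,"dx":0,"dy":0,"dz":0.005,"gripper":0.05},{"rx":0,"ry":0,"rz":0,"dx":0,"dy":0,"dz":0.005,"gripper":0.05},{"rx":0,"ry":0,"rz":0,"dx":0,"dy":0,"dz":0,"gripper":0.05}]'
python3 -m pendant '[{"rx":0,"ry":0,"rz":0,"dx":0,"dy":0,"dz":0.003,"gripper":0.05},{"rx":0,"ry":0,"rz":0,"dx":0,"dy":0,"dz":0.003,"gripper":0.05},{"rx":0,"ry":0,"rz":0,"dx":0,"dy":0,"dz":0,"gripper":0.05}]'
python3 - <<'E'
from h import *
go([527.3,39.0,285.5],178.8); print(state()["moment"])
E
```

```text
clock: 14.75
tcp_pos: [527.0, 39.3, 292.5]
ee_rot: [-0.0, 0.013, 1.0, -0.0]
wrist_force: [-0.3, 0.0, -1.6]
gripper_width: 17.6
finger_force: 30.0
clock: 15.05
tcp_pos: [527.1, 39.3, 286.8]
ee_rot: [-0.0, 0.013, 1.0, -0.0]
wrist_force: [0.0, 0.2, -2.2]
gripper_width: 17.6
finger_force: 30.0
d_tool [-0.2 -0.2  1.3] heading 178.55 rz -0.004 tilt [-6.e-04 -0.e+00 -1.e+00] t 15.05
[ 0.11626803 -0.14430867  0.00292306]
```

```bash
python3 -m pendant '[{"rx":0,"ry":0,"rz":0,"dx":0,"dy":0,"dz":0.001,"gripper":0.05},{"rx":0,"ry":0,"rz":0.1,"dx":0,"dy":0,"dz":0,"gripper":0.05},{"rx":0,"ry":0,"rz":0.1,"dx":0,"dy":0,"dz":0,"gripper":0.05},{"rx":0,"ry":0,"rz":0.1,"dx":0,"dy":0,"dz":0,"gripper":0.05},{"rx":0,"ry":0,"rz":0.1,"dx":0,"dy":0,"dz":0,"gripper":0.05}]'
python3 - <<'E'
from h import *
go([527.3,39.0,285.5],101.2); print(state()["moment"])
E
python3 -m pendant '[{"rx":0,"ry":0,"rz":0.1,"dx":0,"dy":0,"dz":0,"gripper":0.05},{"rx":0,"ry":0,"rz":0.1,"dx":0,"dy":0,"dz":0,"gripper":0.05},{"rx":0,"ry":0,"rz":0.1,"dx":0,"dy":0,"dz":0,"gripper":0.05},{"rx":0,"ry":0,"rz":0.1,"dx":0,"dy":0,"dz":0,"gripper":0.05},{"rx":0,"ry":0,"rz":0.1,"dx":0,"dy":0,"dz":0,"gripper":0.05},{"rx":0,"ry":0,"rz":0.1,"dx":0,"dy":0,"dz":0,"gripper":0.05},{"rx":0,"ry":0,"rz":0.1,"dx":0,"dy":0,"dz":0,"gripper":0.05}]'
python3 - <<'E'
from h import *
go([527.3,39.0,285.5],101.2); print(state()["moment"])
E
```

```text
clock: 15.55
tcp_pos: [527.2, 39.5, 286.3]
ee_rot: [0.0, 0.213, 0.977, 0.0]
wrist_force: [1.5, 3.1, -2.7]
gripper_width: 18.0
finger_force: 30.0
d_tool [-0.3 -0.4  0.8] heading 155.41 rz 0.946 tilt [ 4.e-04  9.e-04 -1.e+00] t 15.55
[ 0.84191138 -0.52525281  0.19073309]
clock: 16.25
tcp_pos: [527.4, 39.7, 286.4]
ee_rot: [0.0, 0.535, 0.845, 0.001]
wrist_force: [5.1, 4.9, -4.1]
gripper_width: 17.7
finger_force: 30.0
d_tool [-0.6 -0.4  0.9] heading 115.31 rz 0.246 tilt [ 0.0015  0.0014 -1.    ] t 16.25
[ 1.24506912 -1.2143645   0.14307598]
```

Turning under about 0.15 N m. I go on in small steps and watch for the stop.

```bash
python3 -m pendant '[{"rx":0,"ry":0,"rz":0.1,"dx":0,"dy":0,"dz":0,"gripper":0.05},{"rx":0,"ry":0,"rz":0.1,"dx":0,"dy":0,"dz":0,"gripper":0.05},{"rx":0,"ry":0,"rz":0.08,"dx":0,"dy":0,"dz":0,"gripper":0.05},{"rx":0,"ry":0,"rz":0,"dx":0,"dy":0,"dz":0,"gripper":0.05}]' >/dev/null
python3 -c 'from h import *
go([527.3,39.0,285.5],101.2); print(state()["moment"],state()["wrist_force"])'
python3 -m pendant '[{"rx":0,"ry":0,"rz":0.05,"dx":0,"dy":0,"dz":0,"gripper":0.05},{"rx":0,"ry":0,"rz":0.03,"dx":0,"dy":0,"dz":0,"gripper":0.05},{"rx":0,"ry":0,"rz":0,"dx":0,"dy":0,"dz":0,"gripper":0.05}]' >/dev/null
python3 -c 'from h import *
go([527.3,39.0,285.5],101.2); print(state()["moment"],state()["wrist_force"])'
```

```text
d_tool [-0.6 -0.3  0.9] heading 99.32 rz -0.033 tilt [ 0.0019  0.0014 -1.    ] t 16.65
[ 1.11506336 -1.41552308  0.08952177] [ 5.91021607  4.52581302 -3.90720843]
d_tool [-0.6 -0.2  0.9] heading 94.85 rz -0.111 tilt [ 0.002   0.0013 -1.    ] t 16.95
[ 1.10132962 -1.54726786  0.13343626] [ 5.54456239  5.56977118 -6.22278318]
```

```bash
python3 -m pendant '[{"rx":0,"ry":0,"rz":0.04,"dx":0,"dy":0,"dz":0,"gripper":0.05},{"rx":0,"ry":0,"rz":0,"dx":0,"dy":0,"dz":0,"gripper":0.05}]' >/dev/null
python3 -c 'from h import *
go([527.3,39.0,285.5],101.2); print(state()["moment"],state()["wrist_force"])'
python3 -m pendant '[{"rx":0,"ry":0,"rz":0.04,"dx":0,"dy":0,"dz":0,"gripper":0.05},{"rx":0,"ry":0,"rz":0,"dx":0,"dy":0,"dz":0,"gripper":0.05}]' >/dev/null
python3 -c 'from h import *
go([527.3,39.0,285.5],101.2); print(state()["moment"],state()["wrist_force"])'
python3 -m pendant '[{"rx":0,"ry":0,"rz":0.04,"dx":0,"dy":0,"dz":0,"gripper":0.05},{"rx":0,"ry":0,"rz":0,"dx":0,"dy":0,"dz":0,"gripper":0.05}]' >/dev/null
python3 -c 'from h import *
go([527.3,39.0,285.5],101.2); print(state()["moment"],state()["wrist_force"]); snap("wrist","w9"); snap("side","s9")'
```

```text
d_tool [-0.6 -0.2  0.9] heading 92.54 rz -0.151 tilt [ 0.0022  0.0014 -1.    ] t 17.15
[ 1.13533026 -1.60664617  0.09988931] [ 6.39253566  5.11705523 -5.35950646]
d_tool [-0.6 -0.2  0.9] heading 90.26 rz -0.191 tilt [ 0.0023  0.0013 -1.    ] t 17.35
[ 1.18645606 -1.72037292  0.23973347] [ 7.43874032  3.56174892 -5.67837323]
d_tool [-0.6 -0.2  0.9] heading 87.98 rz -0.231 tilt [ 0.0023  0.0013 -1.    ] t 17.55
[ 1.07648093 -1.80905341  0.42111649] [ 7.770759    5.3578249  -6.71847051]
```

```bash
python3 -m pendant '[{"rx":0,"ry":0,"rz":0.04,"dx":0,"dy":0,"dz":0,"gripper":0.05},{"rx":0,"ry":0,"rz":0,"dx":0,"dy":0,"dz":0,"gripper":0.05},{"rx":0,"ry":0,"rz":0,"dx":0,"dy":0,"dz":0,"gripper":0.05}]' >/dev/null
python3 -c 'from h import *
go([527.3,39.0,285.5],101.2); print(state()["moment"],state()["wrist_force"])'
python3 -m pendant '[{"rx":0,"ry":0,"rz":-0.1,"dx":0,"dy":0,"dz":0,"gripper":0.05},{"rx":0,"ry":0,"rz":-0.07,"dx":0,"dy":0,"dz":0,"gripper":0.05},{"rx":0,"ry":0,"rz":0,"dx":0,"dy":0,"dz":0,"gripper":0.05}]' >/dev/null
python3 -c 'from h import *
go([527.3,39.0,285.5],101.2); print(state()["moment"],state()["wrist_force"])'
```

```text
d_tool [-0.7 -0.2  0.9] heading 85.77 rz -0.269 tilt [ 0.0022  0.0012 -1.    ] t 17.95
[ 1.08177841 -1.74782055  0.65836565] [ 6.57978477  4.61184198 -4.86017313]
d_tool [-0.4 -0.1  1. ] heading 95.55 rz -0.099 tilt [ 1.1e-03  5.0e-04 -1.0e+00] t 18.25
[ 0.48280294 -0.83583206  0.06108718] [ 4.07739378  3.32776349 -1.83367546]
```

The moment climbed to 0.66 N m with no further turn, so the lock is on its stop. I withdraw the key and check.

```bash
python3 -m pendant '[{"rx":0,"ry":0,"rz":0,"dx":0,"dy":0,"dz":-0.005,"gripper":0.05},{"rx":0,"ry":0,"rz":0,"dx":0,"dy":0,"dz":-0.01,"gripper":0.05},{"rx":0,"ry":0,"rz":0,"dx":0,"dy":0,"dz":-0.025,"gripper":0.05},{"rx":0,"ry":0,"rz":0,"dx":0,"dy":0,"dz":-0.025,"gripper":0.05},{"rx":0,"ry":0,"rz":0,"dx":0,"dy":-0.035,"dz":0,"gripper":0.05},{"rx":0,"ry":0,"rz":0,"dx":0,"dy":-0.035,"dz":0,"gripper":0.05},{"rx":0,"ry":0,"rz":0,"dx":0,"dy":0,"dz":0,"gripper":0.05},{"rx":0,"ry":0,"rz":0,"dx":0,"dy":0,"dz":0,"gripper":0.05}]'
python3 - <<'E'
from h import *
ci,im,d=snap("wrist","w10"); go([536.9,367.1,353],227)
cv2.imwrite("pics/w10b.png",cv2.resize(im,(768,576),interpolation=cv2.INTER_CUBIC)[...,::-1])
E
```

```text
clock: 19.05
tcp_pos: [457.1, 32.5, 352.3]
ee_rot: [0.001, 0.673, 0.74, 0.0]
wrist_force: [-0.1, -0.5, -1.3]
gripper_width: 18.1
finger_force: 30.0
d_tool [325.6 110.5  -1. ] heading 95.41 rz -2.297 tilt [ 1.e-03 -1.e-04 -1.e+00] t 19.1
```

View pics/w10b.png

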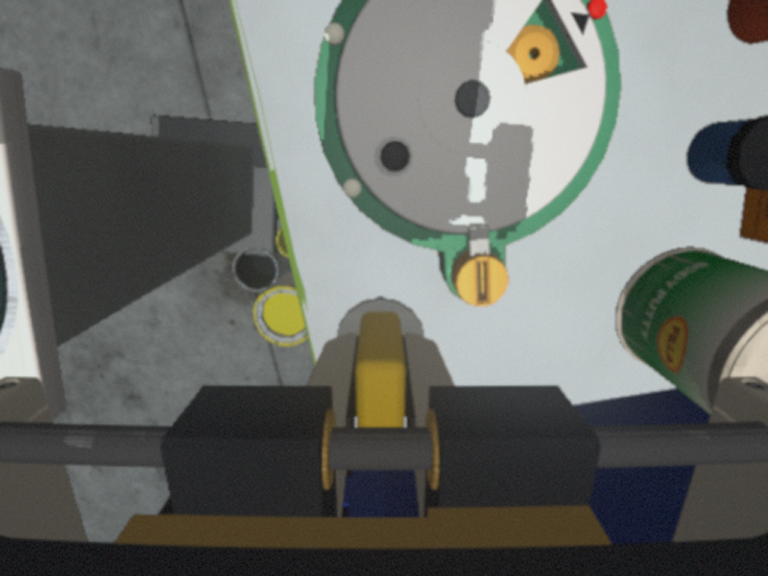

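The tongue (479,240) now points from the lock (482,280) at the hub and lies over the cover's rim, and the arrow still stands at red. The key goes back.

```bash
python3 -m pendant '[{"rx":0,"ry":0,"rz":0,"dx":0.0407,"dy":0.0138,"dz":0,"gripper":0.05},{"rx":0,"ry":0,"rz":0,"dx":0.0407,"dy":0.0138,"dz":0,"gripper":0.05},{"rx":0,"ry":0,"rz":0,"dx":0.0407,"dy":0.0138,"dz":0,"gripper":0.05},{"rx":0,"ry":0,"rz":0,"dx":0.0407,"dy":0.0138,"dz":0,"gripper":0.05},{"rx":0,"ry":0,"rz":0,"dx":0.0407,"dy":0.0138,"dz":0,"gripper":0.05},{"rx":0,"ry":0,"rz":0,"dx":0.0407,"dy":0.0138,"dz":0,"gripper":0.05},{"rx":0,"ry":0,"rz":0,"dx":0.0407,"dy":0.0138,"dz":0,"gripper":0.05},{"rx":0,"ry":0,"rz":0,"dx":0.0407,"dy":0.0138,"dz":0,"gripper":0.05}]'
python3 -m pendant '[{"rx":0,"ry":0,"rz":-0.1436,"dx":0,"dy":0,"dz":0,"gripper":0.05},{"rx":0,"ry":0,"rz":-0.1436,"dx":0,"dy":0,"dz":0,"gripper":0.05},{"rx":0,"ry":0,"rz":-0.1436,"dx":0,"dy":0,"dz":0,"gripper":0.05},{"rx":0,"ry":0,"rz":-0.1436,"dx":0,"dy":0,"dz":0,"gripper":0.05},{"rx":0,"ry":0,"rz":-0.1436,"dx":0,"dy":0,"dz":0,"gripper":0.05},{"rx":0,"ry":0,"rz":-0.1436,"dx":0,"dy":0,"dz":0,"gripper":0.05},{"rx":0,"ry":0,"rz":-0.1436,"dx":0,"dy":0,"dz":0,"gripper":0.05},{"rx":0,"ry":0,"rz":-0.1436,"dx":0,"dy":0,"dz":0,"gripper":0.05}]'
python3 -m pendant '[{"rx":0,"ry":0,"rz":-0.1436,"dx":0,"dy":0,"dz":0,"gripper":0.05},{"rx":0,"ry":0,"rz":-0.1436,"dx":0,"dy":0,"dz":0,"gripper":0.05},{"rx":0,"ry":0,"rz":-0.1436,"dx":0,"dy":0,"dz":0,"gripper":0.05},{"rx":0,"ry":0,"rz":-0.1436,"dx":0,"dy":0,"dz":0,"gripper":0.05},{"rx":0,"ry":0,"rz":-0.1436,"dx":0,"dy":0,"dz":0,"gripper":0.05},{"rx":0,"ry":0,"rz":-0.1436,"dx":0,"dy":0,"dz":0,"gripper":0.05},{"rx":0,"ry":0,"rz":-0.1436,"dx":0,"dy":0,"dz":0,"gripper":0.05},{"rx":0,"ry":0,"rz":-0.1436,"dx":0,"dy":0,"dz":0,"gripper":0.05}]'
python3 -m pendant '[{"rx":0,"ry":0,"rz":0,"dx":0,"dy":0,"dz":0,"gripper":0.05},{"rx":0,"ry":0,"rz":0,"dx":0,"dy":0,"dz":0,"gripper":0.05}]' >/dev/null
python3 - <<'E'
from h import *
go([536.9,367.1,249.4],227)
E
```

```text
clock: 19.9
tcp_pos: [537.2, 369.7, 350.4]
ee_rot: [-0.0, 0.673, 0.74, -0.001]
wrist_force: [0.2, -1.0, -1.2]
gripper_width: 17.7
finger_force: 30.0
clock: 20.7
tcp_pos: [537.1, 367.8, 350.5]
ee_rot: [-0.0, 0.16, 0.987, -0.0]
wrist_force: [0.3, 0.7, -1.7]
gripper_width: 17.7
finger_force: 30.0
clock: 21.5
tcp_pos: [537.1, 367.8, 350.5]
ee_rot: [-0.001, -0.402, 0.916, -0.0]
wrist_force: [-0.3, -0.1, -0.8]
gripper_width: 17.9
finger_force: 30.0
d_tool [  0.2  -0.4 101.3] heading -133.16 rz -0.003 tilt [-7.e-04 -4.e-04 -1.e+00] t 21.7
```

```bash
python3 -m pendant '[{"rx":0,"ry":0,"rz":0,"dx":0.0002,"dy":-0.0004,"dz":0.03,"gripper":0.05},{"rx":0,"ry":0,"rz":0,"dx":0,"dy":0,"dz":0.03,"gripper":0.05},{"rx":0,"ry":0,"rz":0,"dx":0,"dy":0,"dz":0.012,"gripper":0.05},{"rx":0,"ry":0,"rz":0,"dx":0,"dy":0,"dz":0.012,"gripper":0.05},{"rx":0,"ry":0,"rz":0,"dx":0,"dy":0,"dz":0.012,"gripper":0.05},{"rx":0,"ry":0,"rz":0,"dx":0,"dy":0,"dz":0,"gripper":0.05}]'
python3 -m pendant '[{"rx":0,"ry":0,"rz":0,"dx":0,"dy":0,"dz":0.002,"gripper":0.05},{"rx":0,"ry":0,"rz":0,"dx":0,"dy":0,"dz":0.002,"gripper":0.05},{"rx":0,"ry":0,"rz":0,"dx":0,"dy":0,"dz":0,"gripper":0.05}]'
python3 - <<'E'
from h import *
go([536.9,367.1,249.4],227)
E
```

```text
clock: 22.3
tcp_pos: [536.4, 366.8, 254.1]
ee_rot: [-0.001, -0.399, 0.917, -0.0]
wrist_force: [0.2, -0.8, -1.1]
gripper_width: 17.6
finger_force: 30.0
clock: 22.6
tcp_pos: [536.5, 366.9, 251.7]
ee_rot: [0.0, -0.4, 0.917, 0.0]
wrist_force: [-0.9, 0.0, -1.0]
gripper_width: 17.7
finger_force: 30.0
d_tool [-0.4 -0.1  2.3] heading -132.89 rz 0.002 tilt [ 6.e-04  3.e-04 -1.e+00] t 22.6
```

```bash
python3 -m pendant '[{"rx":0,"ry":0,"rz":0,"dx":0,"dy":0,"dz":0.001,"gripper":0.05},{"rx":0,"ry":0,"rz":0,"dx":0,"dy":0,"dz":0.001,"gripper":0.05},{"rx":0,"ry":0,"rz":0,"dx":0,"dy":0,"dz":0,"gripper":0.05}]'
python3 -m pendant '[{"rx":0,"ry":0,"rz":0,"dx":0,"dy":0,"dz":0.001,"gripper":0.05},{"rx":0,"ry":0,"rz":0,"dx":0,"dy":0,"dz":0.001,"gripper":0.05},{"rx":0,"ry":0,"rz":0,"dx":0,"dy":0,"dz":0,"gripper":0.05}]'
```

```text
clock: 22.9
tcp_pos: [536.5, 366.8, 249.4]
ee_rot: [0.0, -0.4, 0.917, 0.0]
wrist_force: [-0.6, 0.3, -0.5]
gripper_width: 17.8
finger_force: 30.0
clock: 23.2
tcp_pos: [536.5, 366.8, 249.3]
ee_rot: [0.0, -0.4, 0.917, 0.0]
wrist_force: [-8.3, -5.9, 18.1]
gripper_width: 17.7
finger_force: 30.0
```

The collar is on the rim (18 N). I release, lift clear and check.

```bash
python3 -m pendant '[{"rx":0,"ry":0,"rz":0,"dx":0,"dy":0,"dz":-0.001,"gripper":0.05},{"rx":0,"ry":0,"rz":0,"dx":0,"dy":0,"dz":0,"gripper":0.5},{"rx":0,"ry":0,"rz":0,"dx":0,"dy":0,"dz":0,"gripper":0.5},{"rx":0,"ry":0,"rz":0,"dx":0,"dy":0,"dz":0,"gripper":0.5},{"rx":0,"ry":0,"rz":0,"dx":0,"dy":0,"dz":-0.02,"gripper":0.5},{"rx":0,"ry":0,"rz":0,"dx":0,"dy":0,"dz":-0.04,"gripper":0.5},{"rx":0,"ry":0,"rz":0,"dx":0,"dy":0,"dz":-0.04,"gripper":0.5}]'
python3 -m pendant '[{"rx":0,"ry":0,"rz":0,"dx":0.04,"dy":0,"dz":-0.02,"gripper":0.5},{"rx":0,"ry":0,"rz":0,"dx":0.04,"dy":0,"dz":-0.02,"gripper":0.5},{"rx":0,"ry":0,"rz":0,"dx":0,"dy":0,"dz":0,"gripper":0.5},{"rx":0,"ry":0,"rz":0,"dx":0,"dy":0,"dz":0,"gripper":0.5}]'
python3 - <<'E'
from h import *
o=[]
for n in ("scene","side","wrist"):
    ci,im,d=snap(n,n+"F"); P=cloud(ci,d); hsv=cv2.cvtColor(im,cv2.COLOR_RGB2HSV).astype(int)
    m=(hsv[...,0]>18)&(hsv[...,0]<36)&(hsv[...,1]>120)&(hsv[...,2]>80)&(np.hypot(P[...,0]-536,P[...,1]-367)<40)&(P[...,2]>50)
    print(n,m.sum(),np.percentile(P[m][:,2],[5,95]) if m.any() else "")
    if n=="wrist" and m.any():
        mm=m&(P[...,2]>98); v,u=np.where(mm); print(cv2.minAreaRect(at_z(ci,np.stack([u,v],-1).astype(float),103)[:,:2].astype(np.float32)))
    o.append(cv2.resize(im[120:225,225:345],(400,350),interpolation=cv2.INTER_CUBIC))
cv2.imwrite("pics/mF.png",np.hstack(o[:2])[...,::-1])
E
```

```text
clock: 23.9
tcp_pos: [536.3, 366.7, 348.7]
ee_rot: [-0.001, -0.4, 0.917, -0.0]
wrist_force: [-0.2, -0.2, 0.9]
gripper_width: 46.5
finger_force: 0.0
clock: 24.3
tcp_pos: [481.8, 307.9, 388.9]
ee_rot: [0.001, -0.399, 0.917, 0.0]
wrist_force: [-0.3, 0.6, -0.5]
gripper_width: 46.3
finger_force: 0.0
scene 206 [ 55.1956795  103.41419558]
side 118 [ 57.37854805 105.31330018]
wrist 340 [101.67171738 104.52067554]
((534.8065795898438, 366.0090026855469), (31.160696029663086, 15.242953300476074), 46.67206573486328)
```

View pics/mF.png

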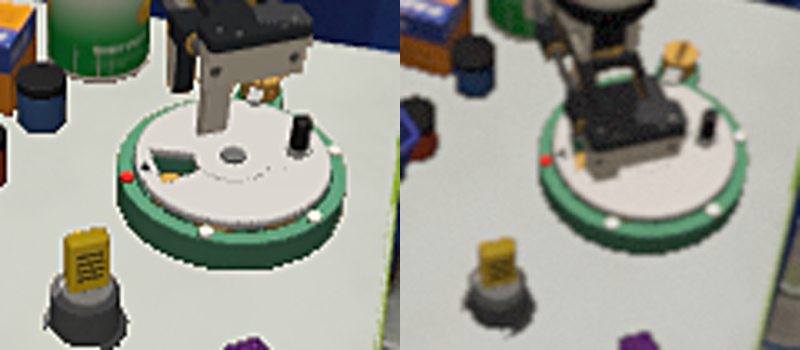

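The key stands upright in the dark stand with its top at 103 mm. The window is at red, the lock is closed, and the robot is clear of everything. I hand in.

```bash
python3 -c 'from workcell import finish_job; print(finish_job())'
```

```text
the job is handed in; nothing more can be done
None
```

The job is handed in, at about 24.5 s of the 67 s: the window and arrow stand at the red button, the lock is turned with the key onto its stop with its tongue over the cover, and the key is back upright in its stand.

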